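# Put the lathe faceplates away

## Robot

A 6-joint arm with a two-finger parallel gripper is mounted at the origin on the work surface. World frame = base frame: x ahead of the robot, y to its left, z up, the work surface at z = 0. Lengths are in m, angles in rad, forces in N, time in s.
With the tool pointing down it reaches from about 0.35 to 0.975 m from the base axis. Payload 4.9 kg.
Tool frame: the origin (TCP) lies on the centre line of the jaws, within the pads' length; the fingertips stand ahead of it and the grasp point (between the pads) is the TCP (manip.tip_extent is the z of the fingertips in the tool frame, in m); z points along the fingers, y is the line along which they close (so a half turn about z gives the same grasp; the last joint's range is limited). The gripper opens to 85 mm and grips with 20 to 120 N. Pads are 22 mm wide; open, the fingers measure 114 mm over their backs; the gripper's body (76 mm by 85 mm) begins 54 mm behind the grasp point. The pads swing forward as they close: fully open they stand 13 mm farther back than shut.
Start: joints at [1.095, 0.053, 1.613, -0, 1.476, -0.119], TCP at [0.218, 0.586, 0.25] pointing down, gripper open.
Joint ranges: [-3.01, 3.01], [-1.01, 2.22], [0.06, 2.58], [-1.02, 4.17], [0.09, 2.62], [-3.14, 3.14]. Speed limits (rad/s): [2.57, 2.57, 3.14, 3.14, 3.14, 3.14].

## Interface

Orientations are given as a unit quaternion [w, x, y, z].
In Python, from plant import manip gives the robot as it stands. The module is installed in compiled form; this text tells all that it offers.
- The arm moves only by the tool jog_arm, called after ">>>" as name(argument=value, ...), one argument or row to a line, values as JSON. Schema: {"type":"object","properties":{"steps":{"type":"array","items":{"type":"object","properties":{"finger_gap":{"type":"number"},"sx":{"type":"number"},"sy":{"type":"number"},"sz":{"type":"number"},"drx":{"type":"number"},"dry":{"type":"number"},"drz":{"type":"number"}},"additionalProperties":false,"required":["finger_gap"]},"minItems":1,"maxItems":5},"only":{"type":"string"},"quiet":{"type":"boolean"},"lines":{"type":"string"}},"required":["steps"],"additionalProperties":false}. steps is a list of rows, 1 to 5 of them, each an object with the fields finger_gap (the opening from 0.0 (shut) to 1.0 (fully open)), sx, sy, sz (the shift in m), drx, dry, drz (a rotation vector in rad); a field left out counts as zero (the opening has to be given); each row shifts and turns the commanded pose from where the row before left it, along the tool's axes as they then stand; what a row does not reach is not made up. A row lasts 1/8 s, in which the tool goes at most 0.0625 m and 0.188 rad, less where a joint would pass 70% of its speed; a pose out of reach is approached as far as the arm can. The fingers move at their own pace and stop on an object; the grip force is fixed at half the most. Time passes only in rows, so rows that do not move let the fingers close. The tool returns the time, the measured TCP pose, the force, the opening and the grip force at its end. only (a regular expression) keeps the lines of the reply that match it, lines (a string "A,B") keeps lines A to B, and quiet returns only ok. Input that does not fit is refused with a message, and nothing moves.
- manip.state(): the state, without advancing time (a new reading comes with each control period).
- manip.grab_frame(name): name is "scene" or "side" or "wrist"; returns (picture, depth): 400x640x3 uint8, red, green, blue; 400x640 float32, m along the optical axis (not along the pixel's ray), 0 where there is no reading.
- manip.camera_params(name): a dict with "intrinsics" (3x3 intrinsics, pixels), "xyz" and "orientation" of the camera in the world. Camera axes: x right, y down, z forward; pixel columns grow to the right and rows downward; lengths in m; the calibration is good to about 2 mm. A picture is of the moment at which its call begins: read the wrist's pose just before it. camera_params takes no time and is no camera call; for the wrist camera it gives the pose at the moment of the call.
- manip.job_done(): hands the job in; it is judged then, once.
Trained networks look in the newest picture that a camera, given by its name, has taken for a name from the list of things; names that differ only in an ending like _2 or _b are one class to them, and where a whole thing is asked for, a point or a joint stands for the part that bears it (a point fixed in the world has none). Each returns a list of dicts, best first, with "conf" (0 to 1); they miss things now and then, are a little off and sometimes report something else, mostly with a low value. They report only what shows in the picture. A call takes as long as a camera call. They do not tell look-alikes from the thing itself.
- manip.look_for(camera, query): "extent" ([left, top, right, bottom] in pixels, round what is visible of it).
- manip.outline_of(camera, query): "region" (400x640 bool, what is visible of it) and "extent" ([left, top, right, bottom] in pixels, round what is visible of it).
- manip.mark_of(camera, query): "centre" ([row, column] in pixels: a listed point, or the origin of a listed thing).
The state is a dict: "time": time; "joint_pos": joint angles; "joint_vel": joint speeds; "joint_efforts": joint torques, N m; "tool_pos": TCP position; "tool_rot": TCP orientation; "contact_force": force on the tool from outside, world axes, zero at the start; "ft_torque": the same for the moment, N m; "gripper_width": opening from 0.0 (shut) to 1.0 (fully open); "grasp_force": force on a finger pad.
Only numpy, scipy, OpenCV 4.12 (cv2) and the standard library are available. Lean on these libraries where they do the work, as an engineer would, in place of code of your own. Each camera call takes 0.05 s, during which the arm holds its last target. There are 200 camera calls.

## Task

Put the pile of lathe faceplates away: take it apart and set each faceplate, boss up, into the storage tile whose round pocket is cut to its size, so that it lies flat on the pocket's floor. Set them down, do not drop them, and leave the goblet and the wax tin where they are.

Things in the scene. Friction and masses are not known exactly. Their poses are not given: they have to be found in the camera images.
- faceplate_110: Loose steel lathe faceplate, the largest, 6 screw holes: round flange 110 mm across, 9 mm thick; round boss 42 mm across on its centre to grip by, 38 mm high overall; about 0.72 kg. Origin: centre of the underside; z up the boss. Starts boss up, bottom of the pile on the bench, centred within 5 mm, each flange resting on the boss below it (38 mm a level).
- faceplate_88: Loose steel lathe faceplate, the second largest, 6 screw holes: round flange 88 mm across, 9 mm thick; round boss 42 mm across on its centre to grip by, 38 mm high overall; about 0.48 kg. Origin: centre of the underside; z up the boss. Starts boss up, second from the bottom on the bench, centred within 5 mm, each flange resting on the boss below it (38 mm a level).
- faceplate_68: Loose steel lathe faceplate, the second smallest, 4 screw holes: round flange 68 mm across, 9 mm thick; round boss 42 mm across on its centre to grip by, 38 mm high overall; about 0.32 kg. Origin: centre of the underside; z up the boss. Starts boss up, third from the bottom on the bench, centred within 5 mm, each flange resting on the boss below it (38 mm a level).
- faceplate_52: Loose steel lathe faceplate, the smallest, 4 screw holes: round flange 52 mm across, 9 mm thick; round boss 42 mm across on its centre to grip by, 38 mm high overall; about 0.2 kg. Origin: centre of the underside; z up the boss. Starts boss up, top of the pile on the bench, centred within 5 mm, each flange resting on the boss below it (38 mm a level).
- tile_110: Square plywood storage tile, 136 mm a side and 18 mm thick, screwed to the bench, with one round flat-bottomed pocket lined with grey felt in its middle 118 mm across and 10 mm deep, for the 110 mm faceplate (4 mm free all round). Origin at the centre of the tile's underside; the pocket is centred on it, its floor 8 mm above the origin, the tile's top 18 mm above. z up.
- tile_88: Square plywood storage tile, 136 mm a side and 18 mm thick, screwed to the bench, with one round flat-bottomed pocket lined with grey felt in its middle 96 mm across and 10 mm deep, for the 88 mm faceplate (4 mm free all round). Origin at the centre of the tile's underside; the pocket is centred on it, its floor 8 mm above the origin, the tile's top 18 mm above. z up.
- tile_68: Square plywood storage tile, 136 mm a side and 18 mm thick, screwed to the bench, with one round flat-bottomed pocket lined with grey felt in its middle 76 mm across and 10 mm deep, for the 68 mm faceplate (4 mm free all round). Origin at the centre of the tile's underside; the pocket is centred on it, its floor 8 mm above the origin, the tile's top 18 mm above. z up.
- tile_52: Square plywood storage tile, 136 mm a side and 18 mm thick, screwed to the bench, with one round flat-bottomed pocket lined with grey felt in its middle 60 mm across and 10 mm deep, for the 52 mm faceplate (4 mm free all round). Origin at the centre of the tile's underside; the pocket is centred on it, its floor 8 mm above the origin, the tile's top 18 mm above. z up.
- goblet: Finished dark wood goblet standing on the bench, 125 mm high, foot 66 mm and bowl 62 mm across; origin at the centre of its foot's underside. Loose, easily knocked over; not part of the job.
- wax_tin: Closed flat round tin of wax on the bench, bare metal, 71 mm across, 32 mm high; origin at the centre of its underside. Loose; not part of the job.
Mind the look-alikes: they are no part of the job. What is shaped like the faceplate_88 but green is not meant.

How it is judged:
By the outcome, as a careful person would: the job done as asked, in the order asked, and still so for the second after the job is handed in, with the robot touching nothing.
It also fails if it takes over 128 s, if anything falls off the work surface, if the arm or the gripper's body presses on something with over 40 N, if the wrist force passes 120 N, or if a joint passes its speed limit or range.

## Working session

There is one attempt and no reset: what is moved stays moved. The work goes in short steps, Python scripts to look and compute and a tool call to move; the robot and the scene stay as the last step left them, time stands still between calls to the robot, and variables do not carry over. Pictures are saved under pics/ and viewed, at most 14 in all, crops included, and the job is handed in when it is done.

```bash
mkdir -p pics
```

Create h.py:
```python
import numpy as np, cv2
from scipy.spatial.transform import Rotation as R
from plant import manip
def cam(n):
    p=manip.camera_params(n);q=p["orientation"]
    return np.array(p["intrinsics"]),np.array(p["xyz"]),R.from_quat([q[1],q[2],q[3],q[0]]).as_matrix()
def cloud(n,d,c=None):
    K,t,M=c or cam(n)
    v,u=np.mgrid[0:400,0:640]
    P=np.stack([(u-K[0,2])/K[0,0]*d,(v-K[1,2])/K[1,1]*d,d],-1)@M.T+t
    P[d<=0]=np.nan
    return P
def save(n,im): cv2.imwrite("pics/"+n,im[...,::-1])
```

Run:
```python
from h import *
for n in ("scene","side"):
    im,d=manip.grab_frame(n); save(n+"0.png",im); P=cloud(n,d); np.save(n+"0.npy",P); 
    K,t,M=cam(n); print(n,t,M[:,2],K[0,0])
    for q in ["faceplate_110","faceplate_88","faceplate_68","faceplate_52","tile_110","tile_88","tile_68","tile_52","goblet","wax_tin"]:
        for r in manip.outline_of(n,q)[:3]:
            p=P[r["region"]]; p=p[~np.isnan(p[:,0])]
            print(q,round(r["conf"],2),np.round(r["extent"]),np.round(np.median(p,0),3) if len(p) else None, np.round(p[:,2].max(),3) if len(p) else None)
s=manip.state(); print(s["time"],s["tool_pos"],s["tool_rot"],s["gripper_width"],manip.tip_extent)
```

```text
scene [ 1.27031127 -0.36430789  0.70976715] [-0.73341593  0.35712998 -0.57841097] 419.2803778855971
faceplate_110 0.95 [221. 189. 244. 213.] [ 0.448 -0.187  0.135] 0.152
faceplate_110 0.89 [216. 229. 260. 257.] [ 0.461 -0.195  0.007] 0.041
faceplate_110 0.81 [204. 200. 222. 224.] [ 0.312 -0.213  0.009] 0.039
faceplate_88 0.95 [221. 189. 244. 213.] [ 0.448 -0.187  0.135] 0.152
faceplate_88 0.89 [216. 229. 260. 257.] [ 0.461 -0.195  0.007] 0.041
faceplate_88 0.81 [204. 200. 222. 224.] [ 0.312 -0.213  0.009] 0.039
faceplate_68 0.95 [221. 189. 244. 213.] [ 0.448 -0.187  0.135] 0.152
faceplate_68 0.89 [216. 229. 260. 257.] [ 0.461 -0.195  0.007] 0.041
faceplate_68 0.81 [204. 200. 222. 224.] [ 0.312 -0.213  0.009] 0.039
faceplate_52 0.95 [221. 189. 244. 213.] [ 0.448 -0.187  0.135] 0.152
faceplate_52 0.89 [216. 229. 260. 257.] [ 0.461 -0.195  0.007] 0.041
faceplate_52 0.81 [204. 200. 222. 224.] [ 0.312 -0.213  0.009] 0.039
tile_110 0.85 [116. 256. 181. 311.] [ 0.499 -0.412  0.016] 0.021
tile_110 0.81 [316. 182. 378. 220.] [0.436 0.149 0.008] 0.02
tile_110 0.78 [398. 168. 457. 200.] [0.464 
[... 1912 characters left out ...]
034 0.015] 0.022
tile_88 0.59 [281. 174. 326. 207.] [0.429 0.147 0.009] 0.021
tile_68 0.97 [326. 327. 391. 394.] [ 0.486 -0.413  0.015] 0.022
tile_68 0.8 [358. 188. 407. 225.] [0.668 0.034 0.015] 0.022
tile_68 0.59 [281. 174. 326. 207.] [0.429 0.147 0.009] 0.021
tile_52 0.97 [326. 327. 391. 394.] [ 0.486 -0.413  0.015] 0.022
tile_52 0.8 [358. 188. 407. 225.] [0.668 0.034 0.015] 0.022
tile_52 0.59 [281. 174. 326. 207.] [0.429 0.147 0.009] 0.021
goblet 0.86 [369. 136. 390. 173.] [0.697 0.211 0.089] 0.125
wax_tin 0.8 [406. 260. 435. 287.] [ 0.694 -0.225  0.029] 0.034
1.1 [0.21827572 0.58562613 0.25030333] [-1.78075823e-05  1.77460277e-01  9.84127964e-01 -8.98179932e-06] 0.9963217399055488 0.019
```

View pics/scene0.png

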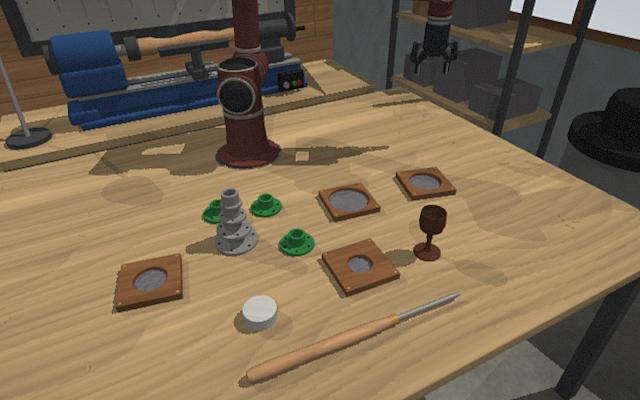

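View pics/side0.png

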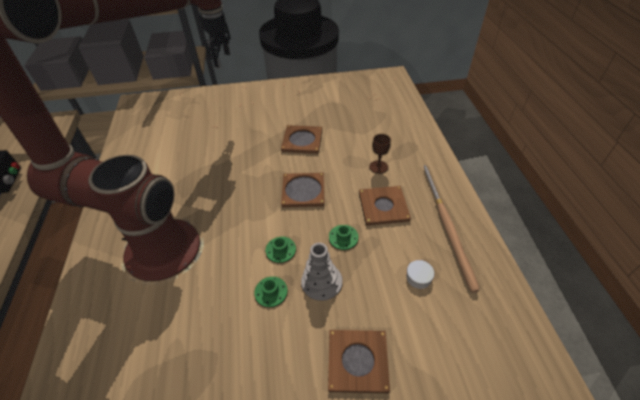

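The scene picture shows the grey pile at (236,222). Its look-alikes are three green faceplates at (214,210), (265,204) and (297,240), which are not meant. The tiles are at (150,281), (349,201), (425,182) and (360,265), the goblet at (430,230) and the wax tin at (260,312). The side view agrees, with the pile at (320,270). I'll fit the positions and pocket sizes, and check a close crop.

Create fit.py:
```python
from h import *
from scipy.optimize import least_squares
def circ(p):
    f=lambda q:np.hypot(p[:,0]-q[0],p[:,1]-q[1])-q[2]
    return least_squares(f,[*p.mean(0)[:2],.03],loss="soft_l1",f_scale=.002).x
```

Run:
```python
from fit import *
T=[(.49,-.41),(.43,.147),(.464,.40),(.668,.034)]
for n in ("scene","side"):
    P=np.load(n+"0.npy"); im=cv2.imread(f"pics/{n}0.png"); hsv=cv2.cvtColor(im,cv2.COLOR_BGR2HSV)
    K,t,M=cam(n)
    print(n,"bench z",np.nanmedian(P[(abs(P[...,0]-.6)<.05)&(abs(P[...,1]+.1)<.04)][:,2]))
    for c in T:
        near=np.hypot(P[...,0]-c[0],P[...,1]-c[1])<.1
        top=near&(P[...,2]>.0145)&(P[...,2]<.03)
        r=cv2.minAreaRect(P[top][:,:2].astype(np.float32)*1000)
        grey=near&(hsv[...,1]<80)&(P[...,2]<.0145)&(P[...,2]>.003)
        m=cv2.morphologyEx(grey.astype(np.uint8),cv2.MORPH_CLOSE,np.ones((3,3)))
        cs=max(cv2.findContours(m,0,2)[0],key=cv2.contourArea).reshape(-1,2).astype(float)
        # felt contour on plane z=.018 (near half edge) / overall
        def back(z):
            ray=np.c_[(cs[:,0]-K[0,2])/K[0,0],(cs[:,1]-K[1,2])/K[1,1],np.ones(len(cs))]@M.T
            return t+ray*((z-t[2])/ray[:,2])[:,None]
        b=back(.018); f=circ(b); print(" tile",np.round(np.array(r[0])),np.round(r[1],0),round(r[2]),"topz",np.round(np.median(P[top][:,2]),4),"felt z",np.round(np.median(P[grey][:,2]),4),"rim fit",np.round(f*1000,1), "pockfloor",np.round(circ(back(.008))*1000,1), "area d", round(2000*np.sqrt(cv2.contourArea(back(.018)[:,:2].astype(np.float32))/np.pi),1))
    near=np.hypot(P[...,0]-.44,P[...,1]+.2)<.07
    g=near&(hsv[...,1]<60)
    for z in (.152,.114,.076,.038):
        for a,lab in((0,"boss"),(-.029,"flange")):
            q=P[g&(abs(P[...,2]-z-a)<.004)]
            if len(q)>10: print(lab,z+a,len(q),np.round(np.median(q,0),4),np.round(np.ptp(q,axis=0),3), np.round((q.max(0)+q.min(0))[:2]/2,4))
    gr=(hsv[...,0]>45)&(hsv[...,0]<85)&(hsv[...,1]>120)&(np.hypot(P[...,0]-.44,P[...,1]+.15)<.25)&(P[...,2]>.03)
    k,l,st,ce=cv2.connectedComponentsWithStats(gr.astype(np.uint8))
    for i in range(1,k):
        if st[i,4]>15: print("green boss",st[i,4],np.round(np.median(P[l==i],0),3))
im=cv2.imread("pics/scene0.png"); cv2.imwrite("pics/crop.png",cv2.resize(im[170:270,180:330],None,fx=5,fy=5,interpolation=2))
```

```text
scene bench z -0.0015282288560508617
 tile [ 488. -409.] [136. 140.] 79 topz 0.0165 felt z 0.0068 rim fit [ 494.3 -408.9   33.3] pockfloor [ 483.1 -409.5   33.8] area d 66.2
 tile [430. 151.] [137. 140.] 82 topz 0.016 felt z 0.0064 rim fit [436.9 146.1  53. ] pockfloor [424.8 153.5  53.7] area d 105.2
 tile [458. 403.] [137. 142.] 75 topz 0.016 felt z 0.0062 rim fit [462.4 396.4  41.4] pockfloor [450.7 407.4  42. ] area d 81.5
 tile [670.  40.] [137. 141.] 87 topz 0.0164 felt z 0.0068 rim fit [674.2  36.5  25.3] pockfloor [665.6  42.3  25.7] area d 50.7
boss 0.152 79 [ 0.4336 -0.1861  0.1497] [0.043 0.041 0.004] [ 0.4355 -0.1859]
flange 0.123 99 [ 0.451  -0.1899  0.1217] [0.042 0.05  0.008] [ 0.4417 -0.1855]
boss 0.114 30 [ 0.4571 -0.193   0.1153] [0.019 0.039 0.007] [ 0.4532 -0.1909]
flange 0.085 197 [ 0.4485 -0.1938  0.0835] [0.058 0.066 0.008] [ 0.438  -0.1872]
boss 0.076 44 [ 0.4622 -0.1944  0.078 ] [0.03  0.058 0.006] [ 0.455  -0.1909]
flange 0.047 360 [ 0.4533 -0.1955  0.0452] [0.077 0.087 0.008] [ 0.4418 -0.1892]
boss 0.038 58 [ 0.4706 -0.1977  0.0393] [0.049 0.082 0.007] [ 0.
[... 804 characters left out ...]
0.1862  0.1501] [0.04  0.043 0.006] [ 0.4342 -0.1847]
flange 0.123 107 [ 0.4305 -0.1967  0.1218] [0.05  0.043 0.008] [ 0.4333 -0.1895]
boss 0.114 32 [ 0.4349 -0.1774  0.1162] [0.048 0.042 0.004] [ 0.432  -0.1897]
flange 0.085 216 [ 0.4283 -0.2021  0.0835] [0.067 0.055 0.008] [ 0.432  -0.1926]
boss 0.076 29 [ 0.4291 -0.2144  0.0776] [0.065 0.032 0.007] [ 0.4307 -0.2037]
flange 0.047 361 [ 0.4342 -0.2086  0.0454] [0.087 0.067 0.008] [ 0.4339 -0.1982]
boss 0.038 37 [ 0.434  -0.2181  0.0397] [0.086 0.063 0.005] [ 0.433  -0.2004]
flange 0.008999999999999998 401 [ 0.4372 -0.217   0.0075] [0.108 0.087 0.008] [ 0.4369 -0.1985]
green boss 40 [ 0.299 -0.183  0.034]
green boss 33 [ 0.296 -0.211  0.036]
```

View pics/crop.png

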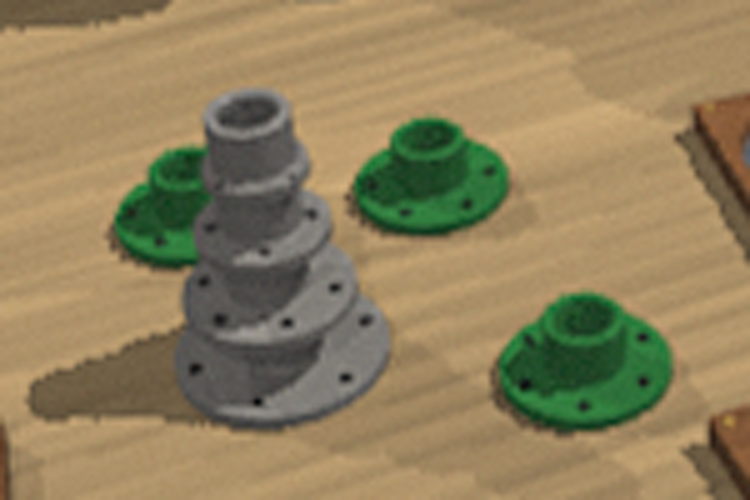

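The crop shows the steel pile, whose top boss is at crop (248,115), which is scene (230,193). The three plates around it are plainly green, so I leave them. Pockets by size: the tile at (0.488,-0.409) is tile_68, (0.430,0.151) is tile_110, (0.458,0.403) is tile_88 and (0.669,0.040) is tile_52. Next I turn the tool to align with the world axes and move above the pile.

>>> jog_arm(
  steps=[
    {"finger_gap": 1,"drz": 0.1734},
    {"finger_gap": 1,"drz": 0.1734},
    {"finger_gap": 1,"drz": 0.1734},
    {"finger_gap": 1,"drz": 0.1734},
    {"finger_gap": 1,"drz": 0.1734},
  ],
)

```text
time: 1.72
tool_pos: [0.2183, 0.5856, 0.2503]
tool_rot: [0.0, 0.577, 0.817, 0.0]
contact_force: [-0.0, -0.4, -1.2]
gripper_width: 0.997
grasp_force: 0.0
```

>>> jog_arm(
  steps=[
    {"finger_gap": 1,"drz": 0.1734},
    {"finger_gap": 1,"drz": 0.1734},
    {"finger_gap": 1,"sx": -0.05,"sy": 0.016,"sz": -0.006},
    {"finger_gap": 1,"sx": -0.055,"sy": 0.016,"sz": -0.006},
    {"finger_gap": 1,"sx": -0.055,"sy": 0.016,"sz": -0.006},
  ],
)

```text
time: 2.35
tool_pos: [0.2665, 0.4242, 0.2685]
tool_rot: [0.0, 0.707, 0.707, 0.0]
contact_force: [1.1, -0.5, 1.3]
gripper_width: 0.999
grasp_force: 0.0
```

>>> jog_arm(
  steps=[
    {"finger_gap": 1,"sx": -0.055,"sy": 0.016,"sz": -0.006},
    {"finger_gap": 1,"sx": -0.055,"sy": 0.016,"sz": -0.006},
    {"finger_gap": 1,"sx": -0.055,"sy": 0.016,"sz": -0.006},
    {"finger_gap": 1,"sx": -0.055,"sy": 0.016,"sz": -0.006},
    {"finger_gap": 1,"sx": -0.055,"sy": 0.016,"sz": -0.006},
  ],
)

```text
time: 2.98
tool_pos: [0.3465, 0.149, 0.2988]
tool_rot: [0.0, 0.707, 0.707, 0.001]
contact_force: [1.1, -0.3, -0.9]
gripper_width: 1.002
grasp_force: 0.0
```

>>> jog_arm(
  steps=[
    {"finger_gap": 1,"sx": -0.055,"sy": 0.016,"sz": -0.006},
    {"finger_gap": 1,"sx": -0.055,"sy": 0.016,"sz": -0.006},
    {"finger_gap": 1,"sx": -0.055,"sy": 0.016,"sz": -0.006},
    {"finger_gap": 1,"sx": -0.055,"sy": 0.016,"sz": -0.006},
    {"finger_gap": 1},
  ],
)

```text
time: 3.6
tool_pos: [0.4108, -0.0726, 0.3227]
tool_rot: [0.0, 0.709, 0.705, -0.0]
contact_force: [0.8, 0.8, 0.2]
gripper_width: 1.001
grasp_force: 0.0
```

>>> jog_arm(
  steps=[
    {"finger_gap": 1,"sx": -0.056,"sy": 0.012},
    {"finger_gap": 1,"sx": -0.057,"sy": 0.012},
    {"finger_gap": 1},
  ],
)

```text
time: 3.98
tool_pos: [0.4345, -0.1842, 0.3217]
tool_rot: [-0.001, 0.708, 0.706, -0.0]
contact_force: [0.8, 0.3, 0.8]
gripper_width: 1.002
grasp_force: 0.0
```

Run:
```python
from fit import *
c=cam("wrist"); im,d=manip.grab_frame("wrist"); save("w1.png",im); np.savez("w1.npz",d=d,P=cloud("wrist",d,c))
s=manip.state(); print(s["tool_pos"],s["tool_rot"],c[1],c[2][:,2],c[0][0,0])
```

```text
[ 0.43437684 -0.18268534  0.32184839] [-8.12202722e-04  7.07610715e-01  7.06602019e-01  5.65807935e-05] [ 0.43358134 -0.11845477  0.44629032] [-0.00400918 -0.25729342 -0.96632501] 342.36355692922467
```

View pics/w1.png

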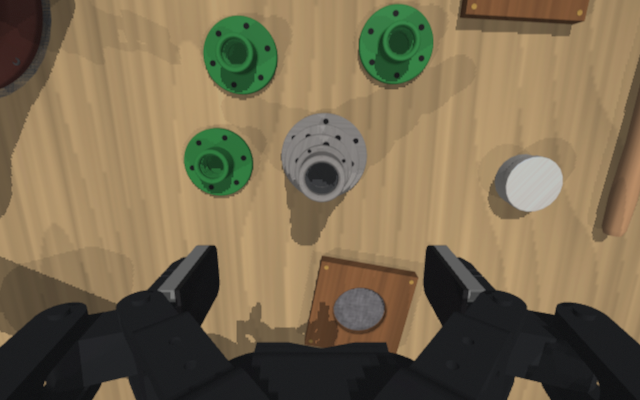

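The wrist view shows the pile with its top boss ring at (321,176), tile_68 at (360,310), the green plates at (218,160), (240,55) and (396,45), and the tin at (530,183).

Add to fit.py:
```python
from scipy.spatial import ConvexHull
def hullfit(q,r=None):
    h=q[ConvexHull(q[:,:2]).vertices][:,:2]
    # resample the hull outline evenly
    h=np.vstack([h,h[:1]]); s=np.r_[0,np.cumsum(np.hypot(*np.diff(h,axis=0).T))]
    u=np.linspace(0,s[-1],200); h=np.c_[np.interp(u,s,h[:,0]),np.interp(u,s,h[:,1])]
    return circ(h)
def ring(im,P,c,z,rad=.06,tol=.006):
    hsv=cv2.cvtColor(im,cv2.COLOR_RGB2HSV)
    g=(hsv[...,1]<60)&(np.hypot(P[...,0]-c[0],P[...,1]-c[1])<rad)&(abs(P[...,2]-z)<tol)
    k,l,st,_=cv2.connectedComponentsWithStats(g.astype(np.uint8))
    g=l==1+np.argmax(st[1:,4]); q=P[g]; f=hullfit(q); return f,np.median(q[:,2]),len(q)
```

Run:
```python
from fit import *
D=np.load("w1.npz"); im=cv2.imread("pics/w1.png")[...,::-1].copy()
for z in (.152,.114-.029,.076-.029,.009): print(z,ring(im,D["P"],(.435,-.187),z,.065,.004))
for n in("scene","side"): print(n,ring(cv2.imread(f"pics/{n}0.png")[...,::-1].copy(),np.load(n+"0.npy"),(.435,-.187),.151,.03,.004))
```

```text
0.152 (array([ 0.43305934, -0.18280106,  0.02084419]), np.float64(0.15249016547636834), 917)
0.085 (array([ 0.43091847, -0.18119674,  0.03220137]), np.float64(0.08574618242778925), 893)
0.047 (array([ 0.4333153 , -0.18479456,  0.04323598]), np.float64(0.04768024606239224), 1124)
0.009 (array([ 0.43624586, -0.18313317,  0.05324532]), np.float64(0.009771900220647445), 1317)
scene (array([ 0.43558023, -0.18596964,  0.02014934]), np.float64(0.1494285512864203), 90)
side (array([ 0.4338072 , -0.18506992,  0.02043524]), np.float64(0.1497436681914317), 110)
```

>>> jog_arm(
  steps=[
    {"finger_gap": 1,"sy": -0.0014,"sz": 0.058},
    {"finger_gap": 1,"sz": 0.058},
    {"finger_gap": 1,"sz": 0.04},
    {"finger_gap": 1,"sz": 0.02},
    {"finger_gap": 1},
  ],
)

```text
time: 4.65
tool_pos: [0.432, -0.18, 0.1445]
tool_rot: [-0.002, 0.706, 0.708, -0.0]
contact_force: [-0.1, -0.5, 0.5]
gripper_width: 0.996
grasp_force: 0.0
```

>>> jog_arm(
  steps=[
    {"finger_gap": 0},
    {"finger_gap": 0},
    {"finger_gap": 0},
    {"finger_gap": 0},
    {"finger_gap": 0},
  ],
)

```text
time: 5.28
tool_pos: [0.4341, -0.1829, 0.1483]
tool_rot: [0.001, 0.707, 0.707, 0.001]
contact_force: [-0.4, 1.2, 5.1]
gripper_width: 0.471
grasp_force: 61.0
```

>>> jog_arm(
  steps=[
    {"finger_gap": 0,"sz": -0.01},
    {"finger_gap": 0,"sz": -0.02},
    {"finger_gap": 0,"sz": -0.05},
    {"finger_gap": 0,"sz": -0.05},
    {"finger_gap": 0},
  ],
)

```text
time: 5.9
tool_pos: [0.4347, -0.1835, 0.2817]
tool_rot: [0.004, 0.707, 0.707, 0.001]
contact_force: [0.4, -1.1, -2.3]
gripper_width: 0.47
grasp_force: 61.0
```

Run:
```python
from fit import *
print([np.round(manip.state()["tool_pos"],4) for _ in range(2)])
c=cam("wrist"); im,d=manip.grab_frame("wrist"); save("w2.png",im); P=cloud("wrist",d,c); np.save("w2.npy",P)
print(np.round(manip.state()["tool_pos"],4))
for z in (.114,.114-.029): print(z,ring(im,P,(.433,-.185),z,.065,.004))
```

```text
[array([ 0.4347, -0.1835,  0.2817]), array([ 0.4347, -0.1835,  0.2817])]
[ 0.4336 -0.1828  0.2785]
0.114 (array([ 0.43145905, -0.18182789,  0.01956255]), np.float64(0.11449604077815662), 682)
0.085 (array([ 0.43143971, -0.18182077,  0.03256875]), np.float64(0.08579517343451881), 1740)
```

View pics/w2.png

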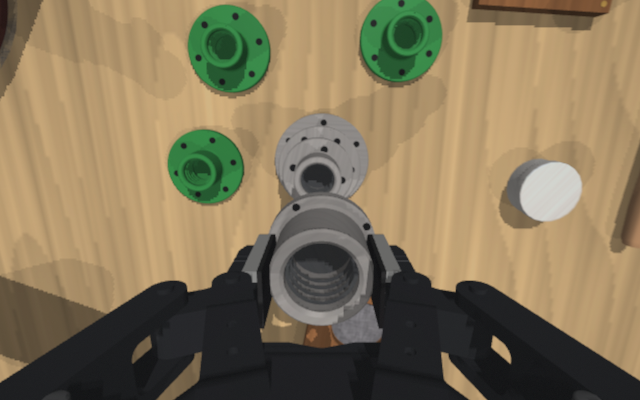

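The held 52 plate sits between the pads at (322,250), clear of the pile, whose new top ring is at (318,175). I carry it toward tile_52 and look at the pocket from just short of it.

Add to fit.py:
```python
def pocket(im,P,c,cx,rad=.085):
    """felt outline -> pocket centre; rim (z .018) edges seen from above occlude part, so use both tile top hole and square"""
    K,t,M=cx; hsv=cv2.cvtColor(im,cv2.COLOR_RGB2HSV)
    near=np.hypot(P[...,0]-c[0],P[...,1]-c[1])<.11
    top=near&(P[...,2]>.0145)&(P[...,2]<.026)&(hsv[...,1]>60)
    top=cv2.morphologyEx(top.astype(np.uint8),cv2.MORPH_OPEN,np.ones((3,3)))>0
    r=cv2.minAreaRect(P[top][:,:2].astype(np.float32)*1000)
    felt=near&(hsv[...,1]<60)&(P[...,2]<.0145)&(P[...,2]>.002)
    k,l,st,_=cv2.connectedComponentsWithStats(felt.astype(np.uint8)); felt=l==1+np.argmax(st[1:,4])
    f=hullfit(P[felt]); return np.round(r[0],1),np.round(r[1],1),round(r[2]),"felt",np.round(f*1000,1),np.round([np.median(P[top][:,2]),np.median(P[felt][:,2])],4)
def held(im,P,tcp):
    d=P-np.array(tcp); m=(np.hypot(d[...,0],d[...,1])<.03)&(abs(d[...,2]-.006)<.005)
    return hullfit(P[m])[:3]*1000,m.sum(),np.median(P[m][:,2])
```

```text
(no output)
```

>>> jog_arm(
  steps=[
    {"finger_gap": 0,"sx": 0.026,"sy": 0.046},
    {"finger_gap": 0,"sx": 0.027,"sy": 0.047},
    {"finger_gap": 0,"sx": 0.027,"sy": 0.047},
    {"finger_gap": 0,"sx": 0.027,"sy": 0.047},
    {"finger_gap": 0,"sx": 0.027,"sy": 0.047},
  ],
)

```text
time: 6.58
tool_pos: [0.6672, -0.0471, 0.2729]
tool_rot: [-0.002, 0.707, 0.707, -0.002]
contact_force: [0.7, -0.5, -1.5]
gripper_width: 0.473
grasp_force: 61.4
```

>>> jog_arm(
  steps=[
    {"finger_gap": 0},
    {"finger_gap": 0},
  ],
)

```text
time: 6.82
tool_pos: [0.6659, -0.0482, 0.2735]
tool_rot: [-0.002, 0.707, 0.707, -0.002]
contact_force: [0.8, -0.1, -2.2]
gripper_width: 0.471
grasp_force: 61.6
```

Run:
```python
from fit import *
c=cam("wrist"); im,d=manip.grab_frame("wrist"); save("w3.png",im); P=cloud("wrist",d,c); np.save("w3.npy",P)
s=manip.state(); print(np.round(s["tool_pos"],4), c[1]); print(pocket(im,P,(.668,.04),c)); print(held(im,P,s["tool_pos"]))
```

```text
[ 0.6658 -0.0486  0.2745] [0.66519211 0.0175308  0.39813343]
(array([668.3,  42.8]), array([136.3, 136.3]), 87, 'felt', array([667.7,  42.2,  28.6]), array([0.0189, 0.0093]))
(array([665.1172709 , -47.6109096 ,  22.91399975]), np.int64(5044), np.float64(0.27789661232099344))
```

View pics/w3.png

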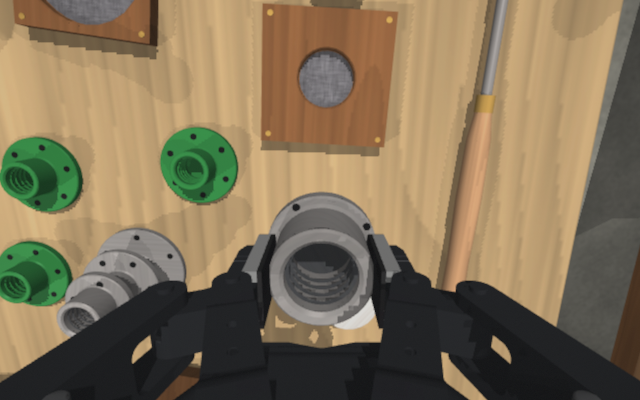

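The plate is held at (322,270) with the tile_52 pocket clear at (326,78). Both now come from the same camera. I move over the pocket and come down.

>>> jog_arm(
  steps=[
    {"finger_gap": 0,"sx": 0.045,"sy": 0.003,"sz": 0.03},
    {"finger_gap": 0,"sx": 0.045,"sz": 0.03},
    {"finger_gap": 0,"sz": 0.045},
    {"finger_gap": 0,"sz": 0.045},
    {"finger_gap": 0},
  ],
)

```text
time: 7.5
tool_pos: [0.6656, 0.0411, 0.1212]
tool_rot: [-0.004, 0.707, 0.707, -0.004]
contact_force: [-1.0, -0.2, -1.9]
gripper_width: 0.47
grasp_force: 61.6
```

>>> jog_arm(
  steps=[
    {"finger_gap": 0},
  ],
)

```text
time: 7.62
tool_pos: [0.6707, 0.0409, 0.1285]
tool_rot: [0.001, 0.707, 0.707, 0.001]
contact_force: [1.1, -0.0, -0.8]
gripper_width: 0.471
grasp_force: 61.6
```

>>> jog_arm(
  steps=[
    {"finger_gap": 0},
  ],
)

```text
time: 7.75
tool_pos: [0.6718, 0.0412, 0.13]
tool_rot: [0.002, 0.707, 0.707, 0.002]
contact_force: [0.0, 0.6, -2.0]
gripper_width: 0.472
grasp_force: 61.6
```

>>> jog_arm(
  steps=[
    {"finger_gap": 0},
    {"finger_gap": 0},
  ],
)

```text
time: 8.0
tool_pos: [0.6705, 0.0416, 0.1275]
tool_rot: [0.001, 0.707, 0.707, 0.001]
contact_force: [-0.2, -0.1, -3.6]
gripper_width: 0.473
grasp_force: 61.6
```

>>> jog_arm(
  steps=[
    {"finger_gap": 0},
    {"finger_gap": 0},
  ],
)

```text
time: 8.25
tool_pos: [0.67, 0.0417, 0.1262]
tool_rot: [-0.0, 0.707, 0.707, -0.0]
contact_force: [0.2, -0.6, -3.5]
gripper_width: 0.471
grasp_force: 61.6
```

>>> jog_arm(
  steps=[
    {"finger_gap": 0},
    {"finger_gap": 0},
  ],
)

```text
time: 8.5
tool_pos: [0.67, 0.0417, 0.1262]
tool_rot: [-0.0, 0.707, 0.707, -0.0]
contact_force: [-0.3, 0.4, -1.3]
gripper_width: 0.468
grasp_force: 61.6
```

>>> jog_arm(
  steps=[
    {"finger_gap": 0,"sy": -0.0013,"sz": 0.015},
    {"finger_gap": 0,"sz": 0.02},
    {"finger_gap": 0,"sz": 0.02},
    {"finger_gap": 0,"sz": 0.01},
    {"finger_gap": 0},
  ],
)

```text
time: 9.12
tool_pos: [0.6677, 0.0417, 0.0594]
tool_rot: [-0.001, 0.707, 0.707, -0.001]
contact_force: [0.6, -0.4, -2.0]
gripper_width: 0.469
grasp_force: 61.6
```

>>> jog_arm(
  steps=[
    {"finger_gap": 0},
    {"finger_gap": 0},
    {"finger_gap": 0},
  ],
)

```text
time: 9.5
tool_pos: [0.6692, 0.0417, 0.0622]
tool_rot: [0.001, 0.707, 0.707, 0.0]
contact_force: [0.7, 0.3, -1.7]
gripper_width: 0.467
grasp_force: 61.6
```

>>> jog_arm(
  steps=[
    {"finger_gap": 0},
    {"finger_gap": 0},
    {"finger_gap": 0,"sz": 0.003},
    {"finger_gap": 0,"sz": 0.003},
    {"finger_gap": 0},
  ],
)

```text
time: 10.12
tool_pos: [0.6683, 0.0417, 0.0546]
tool_rot: [-0.0, 0.707, 0.707, -0.0]
contact_force: [0.2, 0.9, -2.3]
gripper_width: 0.473
grasp_force: 61.6
```

>>> jog_arm(
  steps=[
    {"finger_gap": 0,"sz": 0.003},
    {"finger_gap": 0,"sz": 0.003},
    {"finger_gap": 0},
    {"finger_gap": 0},
  ],
)

```text
time: 10.62
tool_pos: [0.6687, 0.0417, 0.0493]
tool_rot: [0.0, 0.707, 0.707, 0.0]
contact_force: [0.2, -0.4, -1.6]
gripper_width: 0.471
grasp_force: 61.6
```

>>> jog_arm(
  steps=[
    {"finger_gap": 0,"sz": 0.002},
    {"finger_gap": 0,"sz": 0.002},
    {"finger_gap": 0},
    {"finger_gap": 0},
  ],
)

```text
time: 11.12
tool_pos: [0.6687, 0.0417, 0.0453]
tool_rot: [-0.0, 0.707, 0.707, 0.0]
contact_force: [-0.9, -0.1, -2.3]
gripper_width: 0.468
grasp_force: 61.6
```

>>> jog_arm(
  steps=[
    {"finger_gap": 0,"sz": 0.0015},
    {"finger_gap": 0},
    {"finger_gap": 0},
  ],
)

```text
time: 11.5
tool_pos: [0.6687, 0.0417, 0.0438]
tool_rot: [0.0, 0.707, 0.707, -0.0]
contact_force: [0.5, 0.2, -1.9]
gripper_width: 0.472
grasp_force: 61.6
```

>>> jog_arm(
  steps=[
    {"finger_gap": 0,"sz": 0.0015},
    {"finger_gap": 0},
    {"finger_gap": 0},
  ],
)

```text
time: 11.88
tool_pos: [0.6688, 0.0417, 0.0424]
tool_rot: [0.0, 0.707, 0.707, 0.0]
contact_force: [-0.2, -0.3, -1.3]
gripper_width: 0.468
grasp_force: 61.7
```

>>> jog_arm(
  steps=[
    {"finger_gap": 0,"sz": 0.001},
    {"finger_gap": 0},
  ],
)

```text
time: 12.12
tool_pos: [0.6689, 0.0417, 0.0423]
tool_rot: [0.0, 0.707, 0.707, -0.0]
contact_force: [-2.8, -0.0, 4.9]
gripper_width: 0.466
grasp_force: 62.4
```

>>> jog_arm(
  steps=[
    {"finger_gap": 0,"sz": 0.001},
    {"finger_gap": 0},
  ],
)

```text
time: 12.38
tool_pos: [0.6689, 0.0417, 0.0423]
tool_rot: [-0.0, 0.707, 0.707, -0.0]
contact_force: [-4.9, 1.2, 10.5]
gripper_width: 0.473
grasp_force: 62.9
```

>>> jog_arm(
  steps=[
    {"finger_gap": 0,"sz": -0.0015},
    {"finger_gap": 1},
    {"finger_gap": 1},
    {"finger_gap": 1},
    {"finger_gap": 1},
  ],
)

```text
time: 13.0
tool_pos: [0.6687, 0.0417, 0.0416]
tool_rot: [-0.0, 0.707, 0.707, -0.0]
contact_force: [-0.7, -0.5, 0.6]
gripper_width: 0.998
grasp_force: 0.0
```

>>> jog_arm(
  steps=[
    {"finger_gap": 1,"sz": -0.03},
    {"finger_gap": 1,"sz": -0.05},
    {"finger_gap": 1,"sz": -0.05},
    {"finger_gap": 1,"sz": -0.05},
    {"finger_gap": 1,"sz": -0.04},
  ],
)

```text
time: 13.62
tool_pos: [0.6691, 0.0417, 0.2646]
tool_rot: [0.001, 0.707, 0.707, 0.001]
contact_force: [1.2, -0.2, -0.6]
gripper_width: 0.998
grasp_force: 0.0
```

>>> jog_arm(
  steps=[
    {"finger_gap": 1,"sx": -0.045,"sy": -0.047},
    {"finger_gap": 1,"sx": -0.045,"sy": -0.047},
    {"finger_gap": 1,"sx": -0.045,"sy": -0.047},
    {"finger_gap": 1,"sx": -0.045,"sy": -0.047},
    {"finger_gap": 1,"sx": -0.045,"sy": -0.047},
  ],
)

```text
time: 14.25
tool_pos: [0.4415, -0.1755, 0.2619]
tool_rot: [0.001, 0.707, 0.707, -0.0]
contact_force: [0.6, -0.3, -0.2]
gripper_width: 1.001
grasp_force: 0.0
```

>>> jog_arm(
  steps=[
    {"finger_gap": 1},
    {"finger_gap": 1},
    {"finger_gap": 1},
    {"finger_gap": 1},
  ],
)

```text
time: 14.75
tool_pos: [0.4437, -0.1736, 0.2617]
tool_rot: [-0.0, 0.706, 0.708, -0.0]
contact_force: [-0.2, 0.1, 0.6]
gripper_width: 1.001
grasp_force: 0.0
```

>>> jog_arm(
  steps=[
    {"finger_gap": 1,"sx": -0.0095,"sy": -0.0115,"sz": 0.03},
    {"finger_gap": 1,"sz": 0.05},
    {"finger_gap": 1,"sz": 0.04},
    {"finger_gap": 1,"sz": 0.02},
    {"finger_gap": 1,"sz": 0.0135},
  ],
)

```text
time: 15.38
tool_pos: [0.4315, -0.1831, 0.1069]
tool_rot: [-0.001, 0.707, 0.708, -0.0]
contact_force: [0.0, 0.6, 0.5]
gripper_width: 1.0
grasp_force: 0.0
```

>>> jog_arm(
  steps=[
    {"finger_gap": 1},
    {"finger_gap": 1},
    {"finger_gap": 1},
    {"finger_gap": 1},
  ],
)

```text
time: 15.88
tool_pos: [0.432, -0.1842, 0.1091]
tool_rot: [0.001, 0.707, 0.707, 0.0]
contact_force: [-0.9, -0.5, -0.0]
gripper_width: 1.002
grasp_force: 0.0
```

Run:
```python
from fit import *
c=cam("scene"); im,d=manip.grab_frame("scene"); P=cloud("scene",d,c)
print("52 at",ring(im,P,(.67,.04),.045,.04,.004))
```

```text
52 at (array([0.66910154, 0.03901984, 0.02065982]), np.float64(0.04380747518273159), 108)
```

>>> jog_arm(
  steps=[
    {"finger_gap": 0},
    {"finger_gap": 0},
    {"finger_gap": 0},
    {"finger_gap": 0},
    {"finger_gap": 0},
  ],
)

```text
time: 16.55
tool_pos: [0.4319, -0.1841, 0.1088]
tool_rot: [0.0, 0.707, 0.707, 0.0]
contact_force: [0.8, -0.0, 3.9]
gripper_width: 0.471
grasp_force: 60.7
```

>>> jog_arm(
  steps=[
    {"finger_gap": 0,"sz": -0.006},
    {"finger_gap": 0,"sz": -0.02},
    {"finger_gap": 0,"sz": -0.04},
    {"finger_gap": 0,"sz": -0.05},
    {"finger_gap": 0,"sz": -0.05},
  ],
)

```text
time: 17.18
tool_pos: [0.4305, -0.1834, 0.2743]
tool_rot: [-0.002, 0.707, 0.707, -0.0]
contact_force: [0.5, -0.7, -3.7]
gripper_width: 0.47
grasp_force: 61.3
```

>>> jog_arm(
  steps=[
    {"finger_gap": 0},
    {"finger_gap": 0},
    {"finger_gap": 0},
    {"finger_gap": 0},
  ],
)

```text
time: 17.68
tool_pos: [0.4308, -0.1835, 0.2722]
tool_rot: [-0.002, 0.707, 0.707, -0.0]
contact_force: [0.2, 0.2, -3.1]
gripper_width: 0.471
grasp_force: 61.5
```

Run:
```python
from fit import *
c=cam("wrist"); im,d=manip.grab_frame("wrist"); save("w4.png",im); P=cloud("wrist",d,c); s=manip.state()
print(np.round(s["tool_pos"],4))
for z in (.076,.076-.029): print(z,ring(im,P,(.433,-.185),z,.065,.004))
print(held(im,P,s["tool_pos"]))
```

```text
[ 0.431  -0.1836  0.2727]
0.076 (array([ 0.43400881, -0.1787486 ,  0.01589453]), np.float64(0.07645320792387905), 399)
0.047 (array([ 0.43358954, -0.17817071,  0.03848581]), np.float64(0.0477786108101495), 2691)
(array([ 430.12953343, -182.71786259,   22.94281276]), np.int64(5525), np.float64(0.27805386180849045))
```

>>> jog_arm(
  steps=[
    {"finger_gap": 0,"sx": -0.053,"sy": 0.009},
    {"finger_gap": 0,"sx": -0.053,"sy": 0.009},
    {"finger_gap": 0,"sx": -0.053,"sy": 0.009},
    {"finger_gap": 0,"sx": -0.053,"sy": 0.009},
    {"finger_gap": 0,"sx": -0.053,"sy": 0.01},
  ],
)

```text
time: 18.35
tool_pos: [0.4776, -0.4506, 0.2733]
tool_rot: [-0.001, 0.707, 0.707, 0.0]
contact_force: [0.4, 0.9, -3.4]
gripper_width: 0.466
grasp_force: 61.5
```

>>> jog_arm(
  steps=[
    {"finger_gap": 0,"sx": -0.051,"sy": 0.01},
    {"finger_gap": 0},
    {"finger_gap": 0},
    {"finger_gap": 0},
    {"finger_gap": 0},
  ],
)

```text
time: 18.98
tool_pos: [0.4878, -0.499, 0.2749]
tool_rot: [0.0, 0.707, 0.708, -0.0]
contact_force: [-0.6, 0.4, -3.1]
gripper_width: 0.471
grasp_force: 61.6
```

>>> jog_arm(
  steps=[
    {"finger_gap": 0},
    {"finger_gap": 0},
  ],
)

```text
time: 19.23
tool_pos: [0.4876, -0.4997, 0.2746]
tool_rot: [0.0, 0.707, 0.707, -0.0]
contact_force: [0.5, 0.2, -2.6]
gripper_width: 0.473
grasp_force: 61.6
```

Run:
```python
from fit import *
c=cam("wrist"); im,d=manip.grab_frame("wrist"); save("w5.png",im); P=cloud("wrist",d,c)
s=manip.state(); print(np.round(s["tool_pos"],4), c[1]); print(pocket(im,P,(.488,-.409),c)); print(held(im,P,s["tool_pos"]))
```

```text
[ 0.4876 -0.4998  0.2745] [ 0.4863148  -0.43381727  0.39917284]
(array([ 486.3, -405.8]), array([136.6, 136.3]), 79, 'felt', array([ 485.8, -406.4,   36.6]), array([0.0189, 0.0093]))
(array([ 486.88064561, -498.88912966,   22.99553389]), np.int64(5608), np.float64(0.2803962977545902))
```

View pics/w5.png

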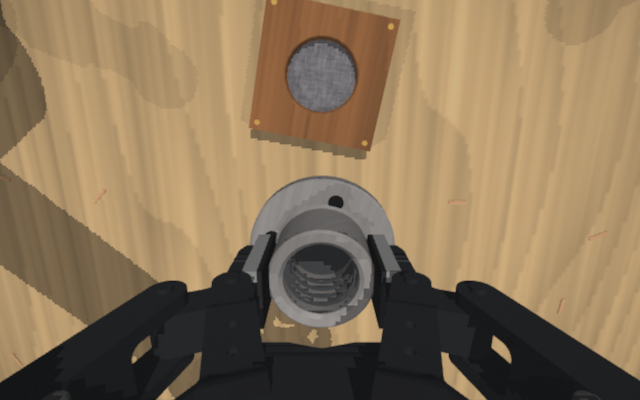

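The 68 plate is held at (322,275) and the tile_68 pocket is at (321,74), clear.

>>> jog_arm(
  steps=[
    {"finger_gap": 0,"sx": 0.046,"sy": -0.0008,"sz": 0.03},
    {"finger_gap": 0,"sx": 0.0468,"sz": 0.03},
    {"finger_gap": 0,"sz": 0.05},
    {"finger_gap": 0,"sz": 0.05},
    {"finger_gap": 0,"sz": 0.03},
  ],
)

```text
time: 19.9
tool_pos: [0.4857, -0.4057, 0.0812]
tool_rot: [-0.002, 0.707, 0.707, 0.0]
contact_force: [0.5, -0.5, -3.9]
gripper_width: 0.47
grasp_force: 61.8
```

>>> jog_arm(
  steps=[
    {"finger_gap": 0,"sz": 0.0145},
    {"finger_gap": 0,"sz": 0.01},
    {"finger_gap": 0},
    {"finger_gap": 0},
    {"finger_gap": 0},
  ],
)

```text
time: 20.52
tool_pos: [0.4874, -0.4078, 0.0612]
tool_rot: [0.001, 0.707, 0.707, -0.0]
contact_force: [0.2, 0.8, -3.4]
gripper_width: 0.469
grasp_force: 61.8
```

>>> jog_arm(
  steps=[
    {"finger_gap": 0},
    {"finger_gap": 0},
    {"finger_gap": 0},
  ],
)

```text
time: 20.9
tool_pos: [0.4868, -0.4072, 0.0599]
tool_rot: [0.0, 0.707, 0.707, -0.0]
contact_force: [-0.0, -0.5, -2.6]
gripper_width: 0.474
grasp_force: 61.8
```

On target (0.4868,-0.4072). I creep down.

>>> jog_arm(
  steps=[
    {"finger_gap": 0,"sz": 0.004},
    {"finger_gap": 0,"sz": 0.004},
    {"finger_gap": 0,"sz": 0.003},
    {"finger_gap": 0},
    {"finger_gap": 0},
  ],
)

```text
time: 21.52
tool_pos: [0.4868, -0.4072, 0.0489]
tool_rot: [0.0, 0.707, 0.707, -0.0]
contact_force: [0.1, -0.5, -3.7]
gripper_width: 0.473
grasp_force: 61.8
```

>>> jog_arm(
  steps=[
    {"finger_gap": 0,"sz": 0.003},
    {"finger_gap": 0,"sz": 0.002},
    {"finger_gap": 0},
    {"finger_gap": 0},
  ],
)

```text
time: 22.02
tool_pos: [0.4868, -0.4072, 0.0438]
tool_rot: [0.0, 0.707, 0.707, -0.0]
contact_force: [-0.1, -0.6, -4.2]
gripper_width: 0.468
grasp_force: 61.8
```

>>> jog_arm(
  steps=[
    {"finger_gap": 0,"sz": 0.0015},
    {"finger_gap": 0},
    {"finger_gap": 0},
  ],
)

```text
time: 22.4
tool_pos: [0.4868, -0.4071, 0.0423]
tool_rot: [-0.0, 0.707, 0.707, 0.0]
contact_force: [-0.2, 0.2, -3.8]
gripper_width: 0.469
grasp_force: 61.8
```

>>> jog_arm(
  steps=[
    {"finger_gap": 0,"sz": 0.001},
    {"finger_gap": 0},
  ],
)

```text
time: 22.65
tool_pos: [0.4868, -0.4071, 0.0412]
tool_rot: [-0.0, 0.707, 0.707, -0.0]
contact_force: [0.4, -0.7, -4.1]
gripper_width: 0.473
grasp_force: 61.8
```

>>> jog_arm(
  steps=[
    {"finger_gap": 0,"sz": 0.001},
    {"finger_gap": 0},
  ],
)

```text
time: 22.9
tool_pos: [0.4869, -0.4073, 0.0411]
tool_rot: [-0.0, 0.707, 0.707, -0.0]
contact_force: [-1.7, 2.1, 3.1]
gripper_width: 0.475
grasp_force: 62.4
```

>>> jog_arm(
  steps=[
    {"finger_gap": 1},
    {"finger_gap": 1},
    {"finger_gap": 1},
    {"finger_gap": 1},
    {"finger_gap": 1,"sz": -0.02},
  ],
)

```text
time: 23.52
tool_pos: [0.4856, -0.406, 0.0589]
tool_rot: [-0.002, 0.707, 0.707, 0.0]
contact_force: [0.2, 0.5, -0.0]
gripper_width: 1.002
grasp_force: 0.0
```

>>> jog_arm(
  steps=[
    {"finger_gap": 1,"sz": -0.05},
    {"finger_gap": 1,"sz": -0.06},
    {"finger_gap": 1,"sx": 0.03,"sy": -0.007,"sz": -0.05},
    {"finger_gap": 1,"sx": 0.05,"sy": -0.012,"sz": -0.03},
    {"finger_gap": 1,"sx": 0.05,"sy": -0.012,"sz": -0.03},
  ],
)

```text
time: 24.15
tool_pos: [0.4554, -0.2761, 0.2836]
tool_rot: [0.002, 0.707, 0.707, 0.0]
contact_force: [1.6, 1.1, -0.2]
gripper_width: 0.996
grasp_force: 0.0
```

>>> jog_arm(
  steps=[
    {"finger_gap": 1,"sx": 0.05,"sy": -0.012},
    {"finger_gap": 1,"sx": 0.041,"sy": -0.01},
    {"finger_gap": 1},
    {"finger_gap": 1},
    {"finger_gap": 1},
  ],
)

```text
time: 24.78
tool_pos: [0.4339, -0.1871, 0.2807]
tool_rot: [0.0, 0.707, 0.707, -0.0]
contact_force: [0.3, -0.3, 0.5]
gripper_width: 0.999
grasp_force: 0.0
```

>>> jog_arm(
  steps=[
    {"finger_gap": 1},
    {"finger_gap": 1},
  ],
)

```text
time: 25.02
tool_pos: [0.4337, -0.1866, 0.2801]
tool_rot: [-0.0, 0.707, 0.707, -0.0]
contact_force: [-0.4, -0.3, 0.4]
gripper_width: 1.002
grasp_force: 0.0
```

Run:
```python
from fit import *
c=cam("wrist"); im,d=manip.grab_frame("wrist"); save("w6.png",im); P=cloud("wrist",d,c); s=manip.state()
print(np.round(s["tool_pos"],4))
for z in (.076,.076-.029,.009): print(z,ring(im,P,(.433,-.182),z,.065,.004))
c=cam("side"); im,d=manip.grab_frame("side"); P=cloud("side",d,c)
print("68 at",ring(im,P,(.487,-.409),.045,.04,.004))
```

```text
[ 0.4337 -0.1865  0.2801]
0.076 (array([ 0.43345905, -0.18592766,  0.02080665]), np.float64(0.07646938611863335), 741)
0.047 (array([ 0.43331792, -0.18586276,  0.04367633]), np.float64(0.04779424557613032), 3798)
0.009 (array([ 0.43642651, -0.18288843,  0.05295269]), np.float64(0.009724848378632495), 1562)
68 at (array([ 0.48630947, -0.40878072,  0.02033895]), np.float64(0.04405619260088223), 141)
```

>>> jog_arm(
  steps=[
    {"finger_gap": 1,"sz": 0.05},
    {"finger_gap": 1,"sz": 0.06},
    {"finger_gap": 1,"sz": 0.05},
    {"finger_gap": 1,"sz": 0.03},
    {"finger_gap": 1,"sz": 0.019},
  ],
)

```text
time: 25.75
tool_pos: [0.4327, -0.1856, 0.0691]
tool_rot: [-0.002, 0.707, 0.707, -0.0]
contact_force: [0.0, 0.8, -0.0]
gripper_width: 1.0
grasp_force: 0.0
```

>>> jog_arm(
  steps=[
    {"finger_gap": 1},
    {"finger_gap": 1},
    {"finger_gap": 1},
    {"finger_gap": 1},
  ],
)

```text
time: 26.25
tool_pos: [0.4343, -0.1865, 0.0724]
tool_rot: [0.001, 0.707, 0.707, 0.0]
contact_force: [-0.0, 0.5, -0.1]
gripper_width: 0.999
grasp_force: 0.0
```

>>> jog_arm(
  steps=[
    {"finger_gap": 0},
    {"finger_gap": 0},
    {"finger_gap": 0},
    {"finger_gap": 0},
    {"finger_gap": 0},
  ],
)

```text
time: 26.88
tool_pos: [0.4341, -0.1864, 0.0719]
tool_rot: [0.0, 0.707, 0.707, 0.0]
contact_force: [-0.3, 0.7, 4.4]
gripper_width: 0.472
grasp_force: 61.3
```

>>> jog_arm(
  steps=[
    {"finger_gap": 0,"sz": -0.006},
    {"finger_gap": 0,"sz": -0.02},
    {"finger_gap": 0,"sz": -0.05},
    {"finger_gap": 0,"sz": -0.06},
    {"finger_gap": 0,"sz": -0.06},
  ],
)

```text
time: 27.5
tool_pos: [0.4326, -0.1855, 0.2673]
tool_rot: [-0.002, 0.707, 0.707, -0.0]
contact_force: [0.7, -1.1, -3.2]
gripper_width: 0.468
grasp_force: 61.5
```

>>> jog_arm(
  steps=[
    {"finger_gap": 0,"sx": 0.0556,"sy": 0.003},
    {"finger_gap": 0,"sx": 0.0556,"sy": 0.003},
    {"finger_gap": 0,"sx": 0.0556,"sy": 0.003},
    {"finger_gap": 0,"sx": 0.0556,"sy": 0.003},
    {"finger_gap": 0,"sx": 0.0556,"sy": 0.003},
  ],
)

```text
time: 28.12
tool_pos: [0.4475, 0.0935, 0.2658]
tool_rot: [-0.001, 0.707, 0.707, -0.001]
contact_force: [0.5, 0.0, -4.1]
gripper_width: 0.471
grasp_force: 61.9
```

>>> jog_arm(
  steps=[
    {"finger_gap": 0,"sx": 0.0556,"sy": 0.003},
    {"finger_gap": 0,"sx": 0.0556,"sy": 0.003},
    {"finger_gap": 0,"sx": 0.0556,"sy": 0.003},
    {"finger_gap": 0,"sx": 0.055},
    {"finger_gap": 0},
  ],
)

```text
time: 28.75
tool_pos: [0.456, 0.3163, 0.2651]
tool_rot: [-0.001, 0.705, 0.709, -0.002]
contact_force: [0.8, -0.5, -3.9]
gripper_width: 0.472
grasp_force: 61.8
```

>>> jog_arm(
  steps=[
    {"finger_gap": 0},
    {"finger_gap": 0},
    {"finger_gap": 0},
    {"finger_gap": 0},
  ],
)

```text
time: 29.25
tool_pos: [0.4578, 0.313, 0.2675]
tool_rot: [0.0, 0.707, 0.707, 0.0]
contact_force: [-0.7, 0.3, -4.2]
gripper_width: 0.473
grasp_force: 61.8
```

Run:
```python
from fit import *
c=cam("wrist"); im,d=manip.grab_frame("wrist"); save("w7.png",im); P=cloud("wrist",d,c)
s=manip.state(); print(np.round(s["tool_pos"],4), c[1]); print(pocket(im,P,(.457,.404),c)); print(held(im,P,s["tool_pos"]))
```

```text
[0.4578 0.3131 0.2675] [0.45657882 0.37876762 0.39204566]
(array([456.2, 406.8]), array([136.2, 136.3]), 75, 'felt', array([455.7, 406.4,  46.7]), array([0.0189, 0.0093]))
(array([457.08130171, 313.88950761,  22.94776973]), np.int64(5288), np.float64(0.27213658356421927))
```

View pics/w7.png

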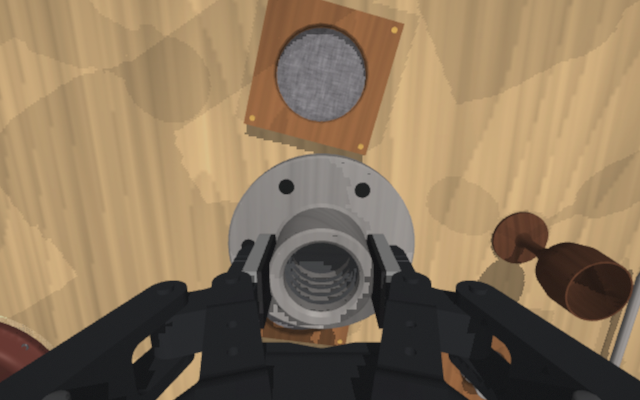

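The 88 plate is held at (322,250) and the 96 mm pocket at (321,73) is clear. The goblet at (560,260) is well to the side.

>>> jog_arm(
  steps=[
    {"finger_gap": 0,"sx": 0.046,"sy": -0.0011,"sz": 0.03},
    {"finger_gap": 0,"sx": 0.0466,"sz": 0.03},
    {"finger_gap": 0,"sz": 0.05},
    {"finger_gap": 0,"sz": 0.045},
    {"finger_gap": 0,"sz": 0.03},
  ],
)

```text
time: 29.92
tool_pos: [0.4554, 0.4055, 0.0794]
tool_rot: [-0.0, 0.707, 0.707, -0.002]
contact_force: [-0.0, -0.1, -4.4]
gripper_width: 0.469
grasp_force: 61.8
```

>>> jog_arm(
  steps=[
    {"finger_gap": 0,"sz": 0.0115},
    {"finger_gap": 0,"sz": 0.01},
    {"finger_gap": 0},
    {"finger_gap": 0},
    {"finger_gap": 0},
  ],
)

```text
time: 30.55
tool_pos: [0.4572, 0.4067, 0.0621]
tool_rot: [0.0, 0.707, 0.707, 0.001]
contact_force: [0.0, 0.4, -4.0]
gripper_width: 0.471
grasp_force: 61.8
```

>>> jog_arm(
  steps=[
    {"finger_gap": 0},
    {"finger_gap": 0},
    {"finger_gap": 0},
  ],
)

```text
time: 30.92
tool_pos: [0.4565, 0.4063, 0.0608]
tool_rot: [-0.0, 0.707, 0.707, 0.0]
contact_force: [0.1, 0.8, -3.5]
gripper_width: 0.469
grasp_force: 61.8
```

>>> jog_arm(
  steps=[
    {"finger_gap": 0,"sx": -0.0005,"sz": 0.004},
    {"finger_gap": 0,"sz": 0.004},
    {"finger_gap": 0,"sz": 0.003},
    {"finger_gap": 0},
    {"finger_gap": 0},
  ],
)

```text
time: 31.55
tool_pos: [0.4566, 0.4058, 0.0498]
tool_rot: [0.0, 0.707, 0.707, 0.0]
contact_force: [0.1, 0.2, -3.9]
gripper_width: 0.468
grasp_force: 61.8
```

>>> jog_arm(
  steps=[
    {"finger_gap": 0,"sz": 0.003},
    {"finger_gap": 0,"sz": 0.002},
    {"finger_gap": 0},
    {"finger_gap": 0},
  ],
)

```text
time: 32.05
tool_pos: [0.4565, 0.4058, 0.0448]
tool_rot: [0.0, 0.707, 0.707, 0.0]
contact_force: [-0.3, -0.6, -3.9]
gripper_width: 0.467
grasp_force: 61.8
```

>>> jog_arm(
  steps=[
    {"finger_gap": 0,"sz": 0.0015},
    {"finger_gap": 0},
    {"finger_gap": 0},
  ],
)

```text
time: 32.42
tool_pos: [0.4565, 0.4057, 0.0433]
tool_rot: [0.0, 0.707, 0.707, -0.0]
contact_force: [0.1, -0.0, -3.9]
gripper_width: 0.473
grasp_force: 61.8
```

>>> jog_arm(
  steps=[
    {"finger_gap": 0,"sz": 0.001},
    {"finger_gap": 0},
  ],
)

```text
time: 32.67
tool_pos: [0.4564, 0.4057, 0.0422]
tool_rot: [-0.0, 0.707, 0.707, -0.0]
contact_force: [0.9, -0.1, -4.2]
gripper_width: 0.47
grasp_force: 61.8
```

>>> jog_arm(
  steps=[
    {"finger_gap": 0,"sz": 0.001},
    {"finger_gap": 0},
  ],
)

```text
time: 32.92
tool_pos: [0.4566, 0.4058, 0.0419]
tool_rot: [0.0, 0.707, 0.707, 0.0]
contact_force: [-2.5, -2.3, 1.3]
gripper_width: 0.469
grasp_force: 62.3
```

>>> jog_arm(
  steps=[
    {"finger_gap": 1},
    {"finger_gap": 1},
    {"finger_gap": 1},
    {"finger_gap": 1},
    {"finger_gap": 1,"sz": -0.02},
  ],
)

```text
time: 33.55
tool_pos: [0.4552, 0.4048, 0.06]
tool_rot: [-0.0, 0.707, 0.707, -0.002]
contact_force: [0.1, -0.6, 0.2]
gripper_width: 0.999
grasp_force: 0.0
```

>>> jog_arm(
  steps=[
    {"finger_gap": 1,"sz": -0.05},
    {"finger_gap": 1,"sz": -0.06},
    {"finger_gap": 1,"sx": -0.03,"sz": -0.05},
    {"finger_gap": 1,"sx": -0.05,"sy": -0.002,"sz": -0.03},
    {"finger_gap": 1,"sx": -0.05,"sy": -0.002,"sz": -0.03},
  ],
)

```text
time: 34.17
tool_pos: [0.4524, 0.2747, 0.2846]
tool_rot: [0.001, 0.707, 0.708, 0.001]
contact_force: [0.5, 0.6, 0.1]
gripper_width: 1.003
grasp_force: 0.0
```

>>> jog_arm(
  steps=[
    {"finger_gap": 1,"sx": -0.055,"sy": -0.002},
    {"finger_gap": 1,"sx": -0.055,"sy": -0.002},
    {"finger_gap": 1,"sx": -0.055,"sy": -0.002},
    {"finger_gap": 1,"sx": -0.055,"sy": -0.002},
    {"finger_gap": 1,"sx": -0.055,"sy": -0.002},
  ],
)

```text
time: 34.8
tool_pos: [0.4422, -0.0009, 0.2831]
tool_rot: [0.001, 0.707, 0.707, 0.001]
contact_force: [1.5, -0.7, -0.0]
gripper_width: 1.0
grasp_force: 0.0
```

>>> jog_arm(
  steps=[
    {"finger_gap": 1,"sx": -0.055,"sy": -0.002},
    {"finger_gap": 1,"sx": -0.055,"sy": -0.002},
    {"finger_gap": 1,"sx": -0.055,"sy": -0.002},
    {"finger_gap": 1,"sx": -0.022,"sy": -0.002},
    {"finger_gap": 1},
  ],
)

```text
time: 35.42
tool_pos: [0.4343, -0.1875, 0.2826]
tool_rot: [0.001, 0.708, 0.706, 0.0]
contact_force: [0.1, 0.9, -0.5]
gripper_width: 1.001
grasp_force: 0.0
```

>>> jog_arm(
  steps=[
    {"finger_gap": 1},
    {"finger_gap": 1},
    {"finger_gap": 1},
  ],
)

```text
time: 35.8
tool_pos: [0.4348, -0.1854, 0.2815]
tool_rot: [0.0, 0.707, 0.708, 0.0]
contact_force: [0.1, -0.2, -0.3]
gripper_width: 1.003
grasp_force: 0.0
```

Run:
```python
from fit import *
c=cam("wrist"); im,d=manip.grab_frame("wrist"); P=cloud("wrist",d,c); s=manip.state()
print(np.round(s["tool_pos"],4))
for z in (.038,.009): print(z,ring(im,P,(.435,-.185),z,.065,.004))
c=cam("side"); im,d=manip.grab_frame("side"); P=cloud("side",d,c)
print("88 at",ring(im,P,(.457,.404),.045,.04,.004))
```

```text
[ 0.4348 -0.1856  0.2814]
0.038 (array([ 0.43606997, -0.18504294,  0.02072903]), np.float64(0.038534760083722835), 596)
0.009 (array([ 0.43565719, -0.18533462,  0.05448822]), np.float64(0.009763095532361377), 5564)Traceback (most recent call last):
  File "<stdin>", line 6, in <module>
  File "fit.py", line 17, in ring
    g=l==1+np.argmax(st[1:,4]); q=P[g]; f=hullfit(q); return f,np.median(q[:,2]),len(q)
           ~~~~~~~~~^^^^^^^^^^
    return _wrapfunc(a, 'argmax', axis=axis, out=out, **kwds)
    return bound(*args, **kwds)
ValueError: attempt to get argmax of an empty sequence
```

Run:
```python
from fit import *
c=cam("scene"); im,d=manip.grab_frame("scene"); save("s8.png",im); P=cloud("scene",d,c)
print("88 at",ring(im,P,(.457,.404),.045,.04,.004))
```

```text
88 at (array([0.45812058, 0.40191158, 0.02002974]), np.float64(0.04294438428484093), 51)
```

>>> jog_arm(
  steps=[
    {"finger_gap": 1,"sx": -0.0005,"sy": 0.0017,"sz": 0.05},
    {"finger_gap": 1,"sz": 0.06},
    {"finger_gap": 1,"sz": 0.06},
    {"finger_gap": 1,"sz": 0.04},
    {"finger_gap": 1,"sz": 0.02},
  ],
)

```text
time: 36.58
tool_pos: [0.4346, -0.1855, 0.0482]
tool_rot: [-0.002, 0.707, 0.707, -0.001]
contact_force: [-0.8, -0.4, 0.5]
gripper_width: 0.997
grasp_force: 0.0
```

>>> jog_arm(
  steps=[
    {"finger_gap": 1,"sz": 0.01},
    {"finger_gap": 1,"sz": 0.0074},
    {"finger_gap": 1},
    {"finger_gap": 1},
    {"finger_gap": 1},
  ],
)

```text
time: 37.2
tool_pos: [0.4369, -0.1871, 0.0347]
tool_rot: [0.001, 0.707, 0.707, 0.0]
contact_force: [0.4, -0.8, 0.8]
gripper_width: 1.003
grasp_force: 0.0
```

>>> jog_arm(
  steps=[
    {"finger_gap": 1},
    {"finger_gap": 1},
  ],
)

```text
time: 37.45
tool_pos: [0.4364, -0.1868, 0.0341]
tool_rot: [0.0, 0.707, 0.707, 0.0]
contact_force: [-0.1, -0.0, -0.4]
gripper_width: 1.002
grasp_force: 0.0
```

>>> jog_arm(
  steps=[
    {"finger_gap": 0},
    {"finger_gap": 0},
    {"finger_gap": 0},
    {"finger_gap": 0},
    {"finger_gap": 0},
  ],
)

```text
time: 38.08
tool_pos: [0.437, -0.1869, 0.0345]
tool_rot: [0.001, 0.707, 0.707, 0.0]
contact_force: [1.9, 0.4, 3.6]
gripper_width: 0.47
grasp_force: 61.1
```

>>> jog_arm(
  steps=[
    {"finger_gap": 0,"sz": -0.006},
    {"finger_gap": 0,"sz": -0.02},
    {"finger_gap": 0,"sz": -0.05},
    {"finger_gap": 0,"sz": -0.06},
    {"finger_gap": 0,"sz": -0.06},
  ],
)

```text
time: 38.7
tool_pos: [0.4343, -0.1858, 0.2286]
tool_rot: [-0.003, 0.707, 0.707, -0.001]
contact_force: [0.8, -1.0, -8.0]
gripper_width: 0.466
grasp_force: 63.1
```

>>> jog_arm(
  steps=[
    {"finger_gap": 0,"sx": 0.047,"sy": -0.001,"sz": -0.04},
    {"finger_gap": 0,"sx": 0.05,"sy": -0.001},
    {"finger_gap": 0,"sx": 0.05,"sy": -0.001},
    {"finger_gap": 0,"sx": 0.05,"sy": -0.001},
    {"finger_gap": 0,"sx": 0.05,"sy": -0.002},
  ],
)

```text
time: 39.33
tool_pos: [0.4283, 0.0616, 0.267]
tool_rot: [-0.002, 0.707, 0.707, -0.002]
contact_force: [1.8, 0.5, -7.5]
gripper_width: 0.467
grasp_force: 63.5
```

>>> jog_arm(
  steps=[
    {"finger_gap": 0},
    {"finger_gap": 0},
    {"finger_gap": 0},
    {"finger_gap": 0},
    {"finger_gap": 0},
  ],
)

```text
time: 39.95
tool_pos: [0.4303, 0.0596, 0.2699]
tool_rot: [-0.0, 0.708, 0.707, -0.0]
contact_force: [-0.3, 0.9, -8.2]
gripper_width: 0.465
grasp_force: 63.1
```

Run:
```python
from fit import *
c=cam("wrist"); im,d=manip.grab_frame("wrist"); save("w9.png",im); P=cloud("wrist",d,c)
s=manip.state(); print(np.round(s["tool_pos"],4), c[1]); print(pocket(im,P,(.43,.151),c)); print(held(im,P,s["tool_pos"]))
```

```text
[0.4303 0.0597 0.2699] [0.42916974 0.12538525 0.39444953]
(array([428.7, 153.9]), array([135.9, 136.3]), 82, 'felt', array([428.2, 154.2,  57.3]), array([0.0188, 0.0093]))
(array([429.83755528,  61.56720634,  23.02972007]), np.int64(5163), np.float64(0.2739593483204473))
```

View pics/w9.png

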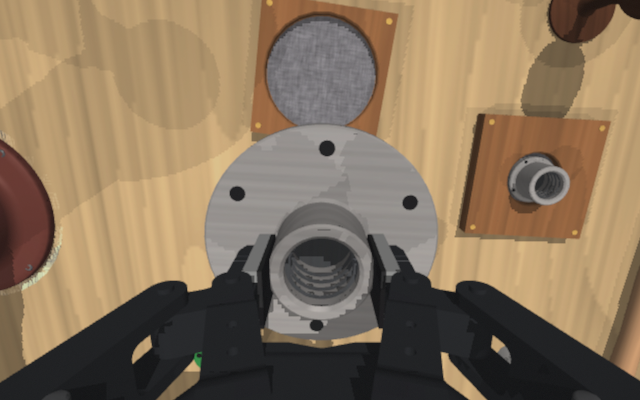

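The 110 plate is held at (322,235) and its 118 mm pocket is at (321,72). The 52 plate sits nicely in its tile at (540,180).

>>> jog_arm(
  steps=[
    {"finger_gap": 0,"sx": 0.046,"sy": -0.0013,"sz": 0.03},
    {"finger_gap": 0,"sx": 0.0465,"sz": 0.03},
    {"finger_gap": 0,"sz": 0.05},
    {"finger_gap": 0,"sz": 0.045},
    {"finger_gap": 0,"sz": 0.03},
  ],
)

```text
time: 40.62
tool_pos: [0.4277, 0.1525, 0.0825]
tool_rot: [-0.001, 0.707, 0.707, -0.001]
contact_force: [0.4, 0.2, -7.1]
gripper_width: 0.469
grasp_force: 62.9
```

>>> jog_arm(
  steps=[
    {"finger_gap": 0,"sz": 0.014},
    {"finger_gap": 0,"sz": 0.01},
    {"finger_gap": 0},
    {"finger_gap": 0},
    {"finger_gap": 0},
  ],
)

```text
time: 41.25
tool_pos: [0.4299, 0.1529, 0.0621]
tool_rot: [0.001, 0.707, 0.707, 0.001]
contact_force: [-1.1, -0.4, -7.7]
gripper_width: 0.47
grasp_force: 62.9
```

>>> jog_arm(
  steps=[
    {"finger_gap": 0},
    {"finger_gap": 0},
    {"finger_gap": 0},
    {"finger_gap": 0},
  ],
)

```text
time: 41.75
tool_pos: [0.4289, 0.1527, 0.0609]
tool_rot: [-0.0, 0.707, 0.707, -0.0]
contact_force: [0.1, 0.3, -7.1]
gripper_width: 0.465
grasp_force: 62.9
```

>>> jog_arm(
  steps=[
    {"finger_gap": 0,"sx": -0.0003,"sz": 0.004},
    {"finger_gap": 0,"sz": 0.004},
    {"finger_gap": 0,"sz": 0.003},
    {"finger_gap": 0},
    {"finger_gap": 0},
  ],
)

```text
time: 42.38
tool_pos: [0.429, 0.1525, 0.0499]
tool_rot: [0.0, 0.707, 0.707, 0.0]
contact_force: [0.1, 0.3, -8.2]
gripper_width: 0.469
grasp_force: 62.9
```

>>> jog_arm(
  steps=[
    {"finger_gap": 0,"sz": 0.003},
    {"finger_gap": 0,"sz": 0.002},
    {"finger_gap": 0},
    {"finger_gap": 0},
  ],
)

```text
time: 42.88
tool_pos: [0.429, 0.1525, 0.0449]
tool_rot: [0.0, 0.707, 0.707, 0.0]
contact_force: [0.4, 0.3, -7.4]
gripper_width: 0.469
grasp_force: 62.9
```

>>> jog_arm(
  steps=[
    {"finger_gap": 0,"sz": 0.0015},
    {"finger_gap": 0},
    {"finger_gap": 0},
  ],
)

```text
time: 43.25
tool_pos: [0.4293, 0.1526, 0.0438]
tool_rot: [0.0, 0.707, 0.707, 0.0]
contact_force: [-0.8, 1.5, -5.2]
gripper_width: 0.471
grasp_force: 63.1
```

>>> jog_arm(
  steps=[
    {"finger_gap": 0,"sz": 0.001},
    {"finger_gap": 0},
  ],
)

```text
time: 43.5
tool_pos: [0.4293, 0.1529, 0.043]
tool_rot: [-0.0, 0.707, 0.707, 0.001]
contact_force: [-1.9, 3.7, -1.6]
gripper_width: 0.47
grasp_force: 63.6
```

>>> jog_arm(
  steps=[
    {"finger_gap": 0,"sz": 0.0005},
    {"finger_gap": 0},
  ],
)

```text
time: 43.75
tool_pos: [0.4295, 0.1529, 0.0427]
tool_rot: [-0.0, 0.707, 0.707, 0.001]
contact_force: [-2.6, 3.1, 1.3]
gripper_width: 0.468
grasp_force: 63.8
```

>>> jog_arm(
  steps=[
    {"finger_gap": 0,"sz": 0.0007},
    {"finger_gap": 0},
  ],
)

```text
time: 44.0
tool_pos: [0.4295, 0.153, 0.0426]
tool_rot: [-0.0, 0.707, 0.707, 0.0]
contact_force: [-5.4, 4.4, 6.6]
gripper_width: 0.47
grasp_force: 64.8
```

>>> jog_arm(
  steps=[
    {"finger_gap": 1},
    {"finger_gap": 1},
    {"finger_gap": 1},
    {"finger_gap": 1},
    {"finger_gap": 1,"sz": -0.02},
  ],
)

```text
time: 44.62
tool_pos: [0.4274, 0.1521, 0.0597]
tool_rot: [-0.001, 0.707, 0.707, -0.002]
contact_force: [0.2, -0.7, 0.2]
gripper_width: 0.999
grasp_force: 0.0
```

>>> jog_arm(
  steps=[
    {"finger_gap": 1,"sz": -0.05},
    {"finger_gap": 1,"sz": -0.06},
    {"finger_gap": 1,"sx": -0.03,"sz": -0.05},
    {"finger_gap": 1,"sx": -0.05,"sz": -0.03},
    {"finger_gap": 1,"sx": -0.02,"sz": -0.03},
  ],
)

```text
time: 45.25
tool_pos: [0.4289, 0.0507, 0.2827]
tool_rot: [0.001, 0.708, 0.707, 0.0]
contact_force: [0.2, 0.2, -0.4]
gripper_width: 1.0
grasp_force: 0.0
```

>>> jog_arm(
  steps=[
    {"finger_gap": 1},
    {"finger_gap": 1},
    {"finger_gap": 1},
    {"finger_gap": 1},
  ],
)

```text
time: 45.75
tool_pos: [0.4285, 0.053, 0.2799]
tool_rot: [-0.001, 0.707, 0.708, -0.001]
contact_force: [-0.0, -0.2, 0.0]
gripper_width: 1.002
grasp_force: 0.0
```

Run:
```python
from fit import *
c=cam("wrist"); im,d=manip.grab_frame("wrist"); save("w10.png",im); P=cloud("wrist",d,c)
def plane(q):
    q=q-q.mean(0); n=np.linalg.svd(q,full_matrices=False)[2][2]; return np.round(np.degrees(np.arccos(abs(n[2]))),2)
hsv=cv2.cvtColor(im,cv2.COLOR_RGB2HSV)
for nm,cc,r in(("110",(.4285,.154),.05),("52",(.668,.0425),.03)):
    h=np.hypot(P[...,0]-cc[0],P[...,1]-cc[1])
    fl=P[(h<r)&(abs(P[...,2]-.018)<.004)&(hsv[...,1]<60)]
    print(nm,"boss",ring(im,P,cc,.046,.04,.004),"flange z",np.median(fl[:,2]),"tilt",plane(fl))
im,d=manip.grab_frame("scene"); save("s10.png",im); P=cloud("scene",d)
for q in((.435,-.187),(.488,-.409),(.458,.403),(.43,.15),(.669,.04)):
    try: print(q,ring(im,P,q,.044,.04,.005))
    except Exception: print(q,"none")
```

```text
110 boss (array([0.42797554, 0.15510415, 0.02076687]), np.float64(0.046636563064224396), 768) flange z 0.017868939642600584 tilt 0.07
52 boss (array([0.66680642, 0.0416407 , 0.02077897]), np.float64(0.04586944575043422), 688) flange z 0.01746091815714579 tilt 0.63
(0.435, -0.187) none
(0.488, -0.409) (array([ 0.48849676, -0.40936881,  0.02085056]), np.float64(0.04333935078197959), 138)
(0.458, 0.403) (array([0.45757032, 0.40107837, 0.0204963 ]), np.float64(0.04302453163062947), 60)
(0.43, 0.15) (array([0.43031286, 0.15147582, 0.02017312]), np.float64(0.04282337223771371), 73)
(0.669, 0.04) (array([0.66916247, 0.03890618, 0.02081824]), np.float64(0.0433142032012494), 132)
```

View pics/w10.png

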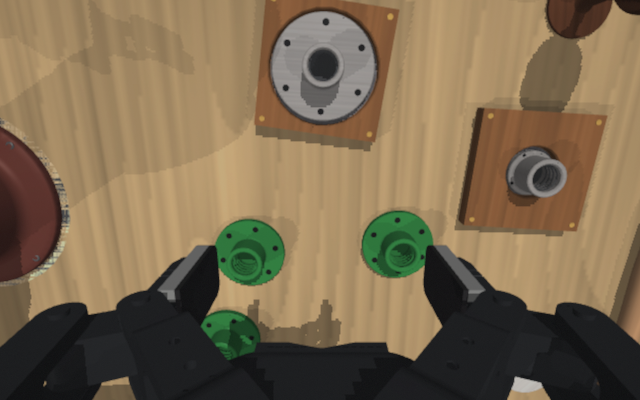

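View pics/s10.png

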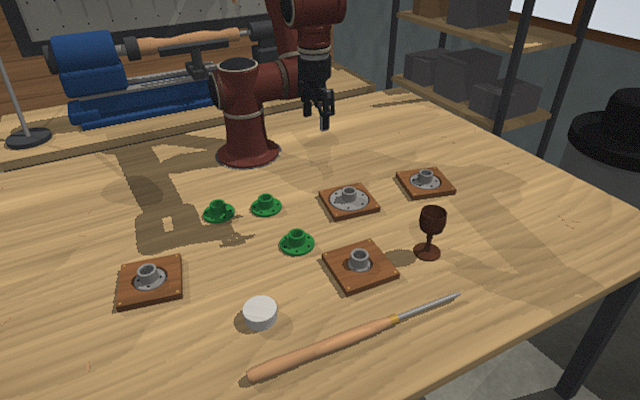

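All four plates lie in their pockets, at scene (148,275), (349,197), (425,179) and (360,262). The boss tops read within about 0.5 mm of each other in height. The goblet at (430,230), the tin at (260,312) and the green plates haven't moved, and the gripper is clear.

```bash
python3 -c "
from plant import manip
print(manip.job_done())"
```

```text
the job is handed in; nothing more can be done
None
```

All four faceplates are boss up in their matching pockets, set down gently and lying flat by the camera checks; the goblet, tin and green look-alikes were left alone, and the job was handed in at about 46 s of the 128 s allowed, with no verdict returned.

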